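# Feed the inspection tray through the sprung hopper gate

## Task

Tip all six steel balls out of the white cup into the feed hopper while its gate is shut, then stand the empty cup upright on the bench again and let go of it. Now draw the sprung gate up by its knob to half of its travel, not wide open, and hold it there so that every ball runs down into the inspection tray. Finish while still holding the gate half open yourself, with the other things on the bench left undisturbed.

Things in the scene. Friction and masses are not known exactly. Their poses are not given: they have to be found in the camera images.
- station: feeding station, fixed, stainless on a dark base plate. Origin on the bench under the gate, x the way the balls run, z up. Hopper from x = -165 to -2 mm with flat end plates and flared sides; its floor slopes down 15 degrees to +x and is 60 mm up at the gate. Base plate 10 mm thick: y = -100 to 100 mm under the hopper (from x = -190 mm), y = -160 to 160 mm under the tray (x = 60 to 270 mm)
- hopper_mouth (a point): centre of the hopper's open mouth, at rim height, 175 mm above the bench, 83 mm behind the station's origin. The mouth is 155 mm (station x) by 165 mm (station y)
- tray_floor (a point): centre of the floor of the open inspection tray at the end of the chute, 14 mm above the bench; inside 158 mm (station x) by 106 mm (station y), rim at 43 mm above the bench. A small black camera (85 mm high, 125 mm to -y) and a flat light (95 mm high, 85 mm to +y) stand beside the tray
- gate_knob (a point): centre of the gate's black pull knob: round, 30 mm diameter, 24 mm high, on a 12 mm stem over a level yoke bar (160 mm long along station y, 12 mm thick, its top 37 mm below this point). It lies 6 mm to +x of the station's origin, 210 mm above the bench when shut, and rises straight up with the gate
- gate (a joint): height by which the gate is lifted, in m: 0 shut, 0.060 wide open, 0.030 half travel. Springs in the two tubes beside it pull it shut: lifting takes about 6 N at the start, 11 N at half travel, 16 N wide open; let go, it snaps shut. A dark groove on each of its two rods comes level with the top of the spring tube at half travel
- cup_center (a point): plain white plastic cup, open,, 75 mm high, outside diameter 54 mm at the foot and 64 mm at the rim, wall 3 mm, about 60 g empty, standing on the bench to the left or right of the hopper; the point is on its axis half-way up (37.5 mm above its foot), z along the axis to the mouth
- ball1_center (a point): polished steel valve ball, 16 mm diameter, 17 g; the point is its centre. All six balls start loose in the bottom of the cup
- ball2_center (a point): polished steel valve ball, 16 mm diameter, 17 g; the point is its centre. All six balls start loose in the bottom of the cup
- ball3_center (a point): polished steel valve ball, 16 mm diameter, 17 g; the point is its centre. All six balls start loose in the bottom of the cup
- ball4_center (a point): polished steel valve ball, 16 mm diameter, 17 g; the point is its centre. All six balls start loose in the bottom of the cup
- ball5_center (a point): polished steel valve ball, 16 mm diameter, 17 g; the point is its centre. All six balls start loose in the bottom of the cup
- ball6_center (a point): polished steel valve ball, 16 mm diameter, 17 g; the point is its centre. All six balls start loose in the bottom of the cup
- jar: bystander: closed clear jar with a grey cap, 62 mm diameter, 85 mm high, on the other side of the hopper from the cup; origin under its centre
- vial_rack: bystander: white block 150 x 70 x 30 mm with ten capped vials, 90 mm high in all; origin under its centre
- caliper: bystander: digital caliper lying flat, 210 mm long, 13 mm high; origin near its middle on the bench
- driver: bystander: screwdriver with a black handle, 140 mm long, lying beside the camera; origin near its middle on the bench
- spray: bystander: white bottle, 64 mm diameter, 190 mm high; origin under its centre
Mind the look-alikes: they are no part of the job. What is shaped like the part that bears cup_center but green or orange is not meant.

How it is judged:
On the way, in this order (a step that is already met when the one before it is completed fails the run):
1. all six balls lie in the hopper, behind the shut gate (x of ball1_center in the frame of station between -0.165 and 0 m and y of ball1_center in the frame of station between -0.085 and 0.085 m and z of ball1_center in the frame of station between 0.055 and 0.172 m and x of ball2_center in the frame of station between -0.165 and 0 m and y of ball2_center in the frame of station between -0.085 and 0.085 m and z of ball2_center in the frame of station between 0.055 and 0.172 m and x of ball3_center in the frame of station between -0.165 and 0 m and y of ball3_center in the frame of station between -0.085 and 0.085 m and z of ball3_center in the frame of station between 0.055 and 0.172 m and x of ball4_center in the frame of station between -0.165 and 0 m and y of ball4_center in the frame of station between -0.085 and 0.085 m and z of ball4_center in the frame of station between 0.055 and 0.172 m and x of ball5_center in the frame of station between -0.165 and 0 m and y of ball5_center in the frame of station between -0.085 and 0.085 m and z of ball5_center in the frame of station between 0.055 and 0.172 m and x of ball6_center in the frame of station between -0.165 and 0 m and y of ball6_center in the frame of station between -0.085 and 0.085 m and z of ball6_center in the frame of station between 0.055 and 0.172 m and value of joint gate below 0.004 m), for 0.2 s.
2. the gripper holds the gate at half travel (25 to 35 mm) and the cup stands let go on the bench (value of joint gate between 0.025 and 0.035 m and contact force between the fingers and gate above 4 N and height (world z) of cup_center between 0.03 and 0.056 m and angle between cup_center's own z axis and vertical below 0.12 rad and contact force between each of the arm, the fingers and cup below 0.1 N and contact force between cup and gate below 0.1 N and linear speed of cup below 0.02 m/s), for 0.5 s.
At the end, for the whole second after the job is handed in: The fingers hold the gate still at half travel (30 mm, give or take 5 mm; fingers on the gate with over 4 N), all six balls are in the inspection tray, and the empty cup stands upright on the bench, let go, at rest (within 7 degrees) and not touching the gate (all of step 2 and velocity of joint gate between -0.01 and 0.01 m/s and x of ball1_center in the frame of station between 0.085 and 0.25 m and y of ball1_center in the frame of station between -0.056 and 0.056 m and z of ball1_center in the frame of station between 0.012 and 0.055 m and x of ball2_center in the frame of station between 0.085 and 0.25 m and y of ball2_center in the frame of station between -0.056 and 0.056 m and z of ball2_center in the frame of station between 0.012 and 0.055 m and x of ball3_center in the frame of station between 0.085 and 0.25 m and y of ball3_center in the frame of station between -0.056 and 0.056 m and z of ball3_center in the frame of station between 0.012 and 0.055 m and x of ball4_center in the frame of station between 0.085 and 0.25 m and y of ball4_center in the frame of station between -0.056 and 0.056 m and z of ball4_center in the frame of station between 0.012 and 0.055 m and x of ball5_center in the frame of station between 0.085 and 0.25 m and y of ball5_center in the frame of station between -0.056 and 0.056 m and z of ball5_center in the frame of station between 0.012 and 0.055 m and x of ball6_center in the frame of station between 0.085 and 0.25 m and y of ball6_center in the frame of station between -0.056 and 0.056 m and z of ball6_center in the frame of station between 0.012 and 0.055 m); the arm keeps its last pose, push and grip.
It fails at once if the gate is lifted far past half travel (over 43 mm) (value of joint gate above 0.043 m).
It fails at once if a bystander is disturbed (moved by over 30 mm) (distance of any of jar, vial_rack, caliper, driver, spray from where it was at the start of the episode above 0.03 m).
It also fails if it takes over 70 s, if anything falls off the work surface, if the arm or the gripper's body presses on something with over 40 N, if the wrist force passes 120 N, or if a joint passes its speed limit or range.

## Robot

A 7-joint arm with a two-finger parallel gripper is mounted at the origin on the work surface. World frame = base frame: x ahead of the robot, y to its left, z up, the work surface at z = 0. Lengths are in m, angles in rad, forces in N, time in s.
With the tool pointing down it reaches from about 0.425 to 0.925 m from the base axis. Payload 6.8 kg.
Tool frame: the origin (TCP) lies between the finger pads; the fingertips stand nose_length ahead of it and the grasp point (between the pads) is the TCP (nose_length is the distance from the TCP to the fingertips, in m); z points along the fingers, y is the direction in which the jaws open and shut (so a half turn about z gives the same grasp; the last joint's range is limited). The gripper opens to 88 mm and grips with 3 to 60 N. Pads are 20 mm wide; open, the fingers measure 115 mm over their backs; the gripper's body (75 mm by 178 mm) begins 61 mm behind the grasp point.
Start: joints at [-1.41, 0.477, 0.022, 1.555, -0.011, 1.109, -0.083], TCP at [0.179, 0.651, 0.242] pointing down, gripper open.
Joint ranges: [-2.96, 2.96], [-0.34, 2.1], [-1.41, 1.46], [0.24, 2.44], [-1.37, 4.51], [0.17, 1.92], [-2.96, 2.96]. Speed limits (rad/s): [2.39, 2.39, 3.14, 3.14, 3.14, 3.14, 3.14].

## Interface

Orientations are given as [roll, pitch, yaw] about the fixed x, y, z axes, in that order (R = Rz(yaw) Ry(pitch) Rx(roll)).
In Python, from bench import * gives the robot as it stands. The module is installed in compiled form; this text tells all that it offers.
- The arm moves only by the shell command python3 -m crank 'ROWS' [OPENING] [FORCE]. ROWS is JSON, one flat list of numbers, 6 for each row, row after row: the shift along the world's x, y, z in mm, then the turn, a rotation vector about the world's x, y, z in rad. In form: [tx, ty, tz, wx, wy, wz, tx, ty, tz, wx, wy, wz, ...]. A call has exactly 10 rows; each row is the pose to reach, as a shift and turn from the pose commanded when the call began; what a row does not reach only later rows make up. A row lasts 1/12 s, in which the tool goes at most 41.7 mm and 7.16 degrees, less where a joint would pass 70% of its speed; a pose out of reach is approached as far as the arm can. A call with a gripper value outside its range is refused whole. OPENING is the closure, from 0 (fully open) to 1 (shut), set as the call begins (- or left out, the last holds). The fingers move at their own pace and stop on an object; FORCE is the grip in N (left out, the last holds). Time passes only in rows, so rows that repeat a pose let the fingers close, or fill a call up. It gives the time, the measured TCP pose, the force and the opening at its end, in the units of the state.
- state(): the state, without advancing time (a new reading comes with each control period).
- camera(name): name is "side" or "top" or "wrist"; returns the picture (480x640x3 uint8, blue, green, red); there is no depth.
- camera_model(name): a dict with "camera_matrix" (3x3 intrinsics, pixels), "view" (4x4, takes a point from world to camera coordinates); the wrist camera has in their place "tool_from_camera" (4x4, takes a point from camera to tool coordinates, whose origin is the TCP and whose axes are the flange's). Camera axes: x right, y up, looking along -z (the intrinsics and any distortion apply to the point x, -y, -z); pixel columns grow to the right and rows downward; lengths in m; the calibration is good to about 2 mm. The wrist camera is an equidistant fisheye: a pixel r from the principal point sees the ray r / f radians off the axis. A picture is of the moment at which its call begins: read the wrist's pose just before it. camera_model takes no time and is no camera call.
- hand_in(): hands the job in, once; it reports no verdict.
The state is a dict: "t": time; "qpos": joint angles; "qvel": joint speeds; "tau": joint torques, N m; "tcp_pos": TCP position; "tool_rot": TCP orientation; "wrist_force": force on the tool from outside, world axes, zero at the start; "moment": the same for the moment, N m; "width": opening from 0.0 (shut) to 1.0 (fully open).
Only numpy, scipy, OpenCV 4.12 (cv2) and the standard library are available. Lean on these libraries where they do the work, as an engineer would, in place of code of your own. Each camera call takes 0.05 s, during which the arm holds its last target.

## Working session

There is one attempt and no reset: what is moved stays moved. The work goes in short steps, Python scripts to look and compute and a shell command to move; the robot and the scene stay as the last step left them, time stands still between calls to the robot, and variables do not carry over. Pictures are saved under pics/ and viewed, and the job is handed in when it is done.

```bash
mkdir -p pics; ls
python3 - <<'E'
from bench import *
import cv2, numpy as np
s=state(); print({k:np.round(v,3).tolist() for k,v in s.items()})
for n in ["side","top","wrist"]:
    im=camera(n); cv2.imwrite(f"pics/{n}0.png",im)
    m=camera_model(n); print(n,{k:np.round(v,4).tolist() if not isinstance(v,str) else v for k,v in m.items()})
print(state()['t'])
E
```

```text
pics
{'t': 0.0, 'qpos': [-1.41, 0.478, 0.022, 1.556, -0.011, 1.109, -0.083], 'qvel': [0.003, -0.0, -0.0, 0.001, 0.0, -0.001, 0.0], 'tau': [-0.0, -58.287, 1.534, -27.262, -0.054, 0.017, 0.0], 'tcp_pos': [0.179, 0.65, 0.241], 'tool_rot': [-3.14, 0.0, 2.873], 'wrist_force': [0.183, -0.493, 0.444], 'moment': [-0.001, -0.091, 0.041], 'width': 1.0}
side {'camera_matrix': [[460.7315, 0.0, 318.795], [0.0, 460.7315, 241.1914], [0.0, 0.0, 1.0]], 'view': [[0.8275, 0.5614, -0.002, -0.4995], [-0.3915, 0.5795, 0.7148, 0.0722], [0.4025, -0.5908, 0.6993, -1.5099], [0.0, 0.0, 0.0, 1.0]]}
top {'camera_matrix': [[548.5387, 0.0, 324.3555], [0.0, 548.5387, 243.0274], [0.0, 0.0, 1.0]], 'view': [[-0.004, -0.9999, -0.0126, 0.0601], [0.981, -0.0064, 0.194, -0.5996], [-0.1941, -0.0116, 0.9809, -1.2811], [0.0, 0.0, 0.0, 1.0]]}
wrist {'camera_matrix': [[371.6483, 0.0, 321.554], [0.0, 371.6483, 240.5297], [0.0, 0.0, 1.0]], 'tool_from_camera': [[0.0007, 0.9688, 0.2479, 0.0666], [1.0, -0.0007, -0.0004, 0.0002], [-0.0002, 0.2479, -0.9688, -0.1435], [0.0, 0.0, 0.0, 1.0]]}
0.15
```

View pics/side0.png

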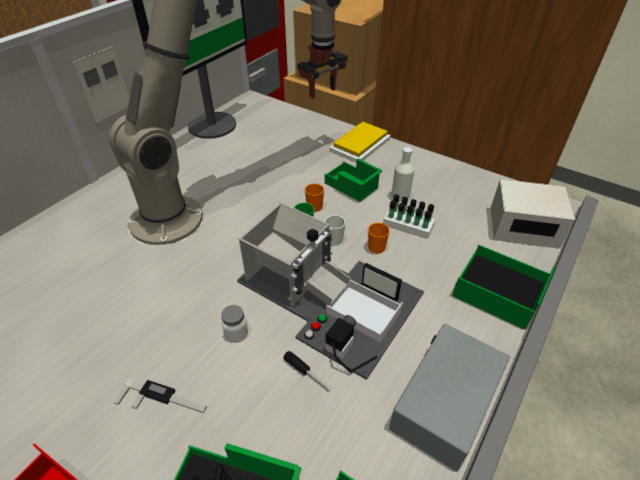

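View pics/top0.png

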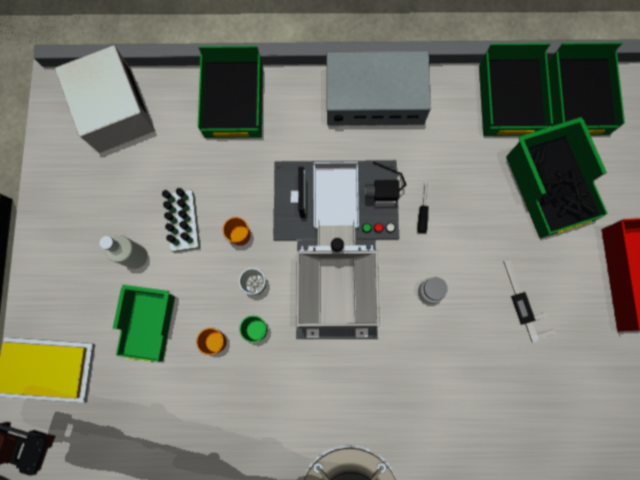

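View pics/wrist0.png

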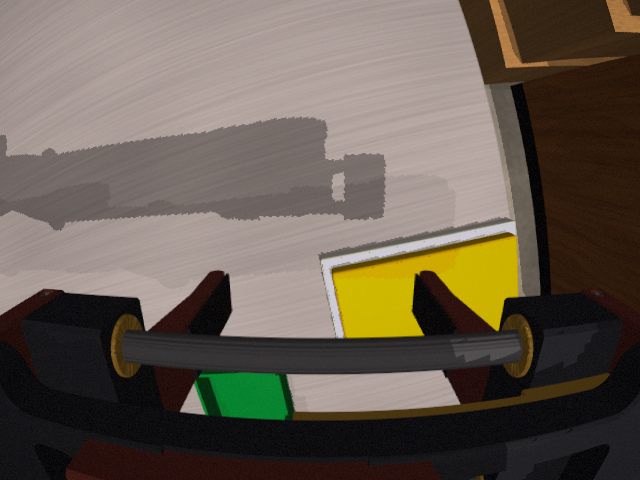

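The top view has four cups. The white one is at (253,281) with balls inside. The green one at (254,329) and the orange ones at (211,341) and (236,231) are look-alikes. I'll confirm the white one in a crop and measure.

```bash
cat > h.py <<'E'
from bench import *
import cv2, numpy as np
def ray(n,uv,model=None):
    m=camera_model(n); K=np.array(m['camera_matrix']); V=np.array(m['view'])
    d=np.array([(uv[0]-K[0,2])/K[0,0],-(uv[1]-K[1,2])/K[1,1],-1.])
    R=V[:3,:3]; c=-R.T@V[:3,3]; return c,R.T@d
def onz(n,uv,z):
    c,d=ray(n,uv); return c+d*(z-c[2])/d[2]
def proj(n,p):
    m=camera_model(n); K=np.array(m['camera_matrix']); V=np.array(m['view'])
    q=V[:3,:3]@np.asarray(p)+V[:3,3]
    return np.array([K[0,2]+K[0,0]*q[0]/-q[2],K[1,2]+K[1,1]*q[1]/q[2]])
def tri(a,ua,b,ub):
    c1,d1=ray(a,ua);c2,d2=ray(b,ub);d1/=np.linalg.norm(d1);d2/=np.linalg.norm(d2)
    A=np.stack([d1,-d2],1);s=np.linalg.lstsq(A,c2-c1,rcond=None)[0]
    p,q=c1+s[0]*d1,c2+s[1]*d2
    return (p+q)/2,np.linalg.norm(p-q)
E
python3 - <<'E'
from h import *
im=cv2.imread("pics/top0.png")
a=cv2.resize(im[205:355,180:300],None,fx=4,fy=4,interpolation=2)[:600]
b=cv2.resize(im[150:350,265:405],None,fx=3,fy=3,interpolation=2)
c=np.zeros((600,800,3),np.uint8); 
a=cv2.resize(im[205:355,190:290],(380,570)); c[:570,:380]=a; c[:600,380:800]=b
cv2.imwrite("pics/crop1.png",c)
s=cv2.imread("pics/side0.png")
cv2.imwrite("pics/crop2.png",cv2.resize(s[190:340,230:430],None,fx=4,fy=4,interpolation=2))
E
```

```text
(no output)
```

View pics/crop1.png

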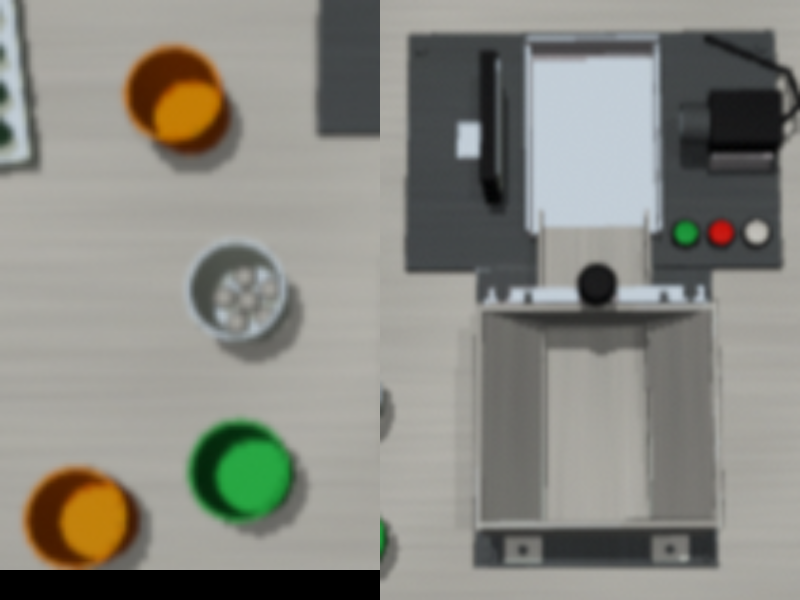

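View pics/crop2.png

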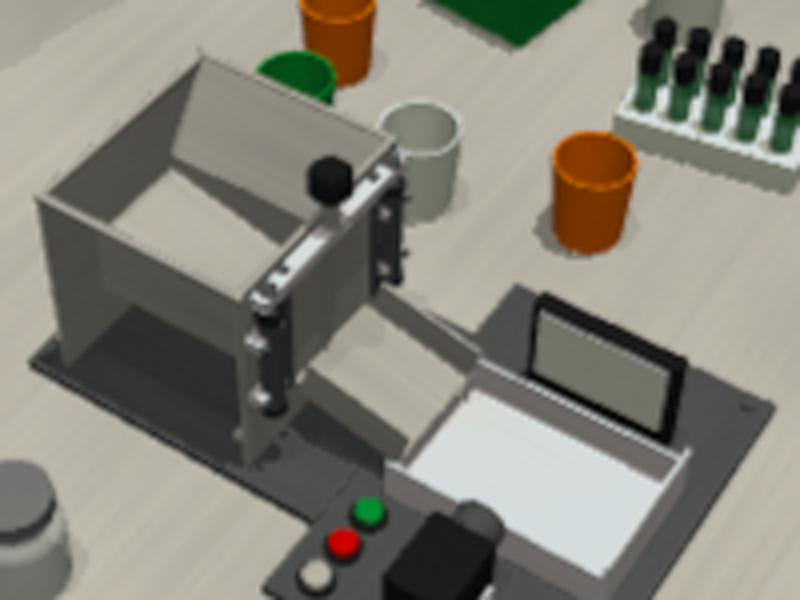

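Run:
```python
from h import *
np.set_printoptions(precision=4,suppress=True)
k=(337.3,245);print("knob",tri("top",k,"side",(312.5,235)),onz("top",k,.21))
c=(252.4,281.3);print("cup",tri("top",c,"side",(335,222.5)),onz("top",c,.075))
f=lambda x,y:(265+(x-380)/3,150+y/3)
for z,pts in((.175,[(483,305),(714,305),(718,525),(477,525)]),(.01,[(474,566),(717,566),(408,34),(773,31),(407,269),(780,268)]),(.014,[(536,226),(648,226)])):
  print(z,[onz("top",f(*p),z)[:2] for p in pts])
im=cv2.imread("pics/top0.png")
# rim ellipse by contour: grown white rim vs bench
s=camera_model("top")
for n,uv,z in(("green",(254,328),.075),("or1",(211,341),.075),("or2",(236,230),.075),("spray",(107,243),.19),("rackL",(180,215),.09),("jar",(433,288),.085)): print(n,onz("top",uv,z))
```

```text
knob (array([0.5661, 0.0274, 0.2083]), np.float64(0.0007039593279286743)) [0.5655 0.0272 0.21  ]
cup (array([0.5062, 0.2301, 0.0685]), np.float64(0.0013376812103799486)) [0.5049 0.2287 0.075 ]
0.175 [array([0.5578, 0.1112]), array([ 0.5567, -0.0597]), array([ 0.3956, -0.059 ]), array([0.3964, 0.1148])]
0.01 [array([0.3711, 0.1272]), array([ 0.3702, -0.0712]), array([0.8282, 0.1874]), array([ 0.8283, -0.1302]), array([0.6192, 0.1854]), array([ 0.618, -0.13 ])]
0.014 [array([0.6549, 0.076 ]), array([ 0.6542, -0.0189])]
green [0.3947 0.2226 0.075 ]
or1 [0.3651 0.3226 0.075 ]
or2 [0.6305 0.2713 0.075 ]
spray [0.5772 0.536  0.19  ]
rackL [0.6652 0.4054 0.09  ]
jar [ 0.4854 -0.1984  0.085 ]
```

The crop confirms it: the white cup at (252,281) holds six balls. The station's yaw is about 0, with its origin at about (0.560, 0.0275). The knob triangulates to z=0.208 against 0.210 stated, and the mouth and base plate edges agree with the drawing. Next I move towards the cup with the jaw axis along world x.

```bash
python3 -c "
import bench;print([x for x in dir(bench) if x[0]!='_'])
print(getattr(bench,'nose_length',None))"
python3 -m crank '[20,-15,0,0,0,-0.12, 40,-30,0,0,0,-0.24, 60,-45,0,0,0,-0.36, 80,-60,0,0,0,-0.48, 100,-75,0,0,0,-0.6, 120,-95,0,0,0,-0.72, 140,-115,0,0,0,-0.84, 160,-135,0,0,0,-0.96, 180,-155,0,0,0,-1.08, 200,-175,0,0,0,-1.2]' 0 20
```

```text
['MotionError', 'camera', 'camera_model', 'hand_in', 'nose_length', 'state']
0.019
t: 0.98
tcp_pos: [0.3799, 0.4745, 0.2415]
tool_rot: [-3.141, 0.0, 1.667]
wrist_force: [-0.9, 0.2, -0.7]
width: 1.001
```

```bash
python3 -m crank '[13,-19,-9,-0.052,-0.003,-0.01, 25,-37,-18,-0.105,-0.005,-0.02, 38,-56,-26,-0.157,-0.008,-0.03, 50,-74,-35,-0.209,-0.01,-0.04, 63,-93,-44,-0.262,-0.013,-0.05, 76,-112,-53,-0.314,-0.016,-0.06, 88,-130,-62,-0.366,-0.018,-0.07, 101,-149,-70,-0.418,-0.021,-0.08, 113,-167,-79,-0.47,-0.023,-0.09, 126,-186,-88,-0.523,-0.026,-0.1]' 0 20
python3 - <<'E'
from h import *
s=state();print(s['tcp_pos'],s['tool_rot'],np.round(s['qpos'],3)); cv2.imwrite("pics/w1.png",camera("wrist"));cv2.imwrite("pics/t1.png",camera("top"))
E
```

```text
t: 1.82
tcp_pos: [0.5056, 0.2893, 0.1532]
tool_rot: [-3.141, 0.526, 1.571]
wrist_force: [0.8, -0.1, -0.1]
width: 1.0
[0.50558301 0.28929425 0.15317445] [-3.14072674  0.52554996  1.5708241 ] [-1.154  0.663  0.494  1.684  0.104  1.21  -0.754]
```

View pics/w1.png

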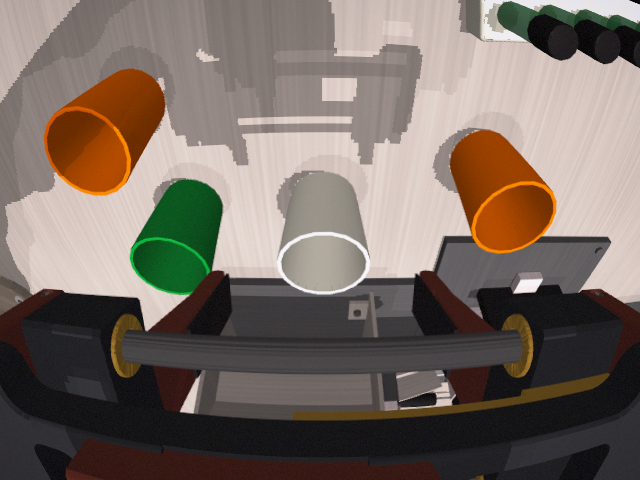

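View pics/t1.png

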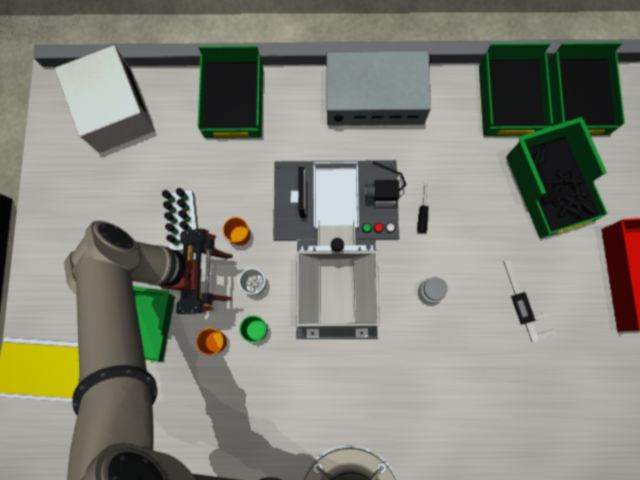

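The white cup sits midway between the fingers in the wrist view, with its rim centre at about (323,263). I'll ray-check that.

```bash
cat >> h.py <<'E'
from scipy.spatial.transform import Rotation as Ro
def wray(uv,s):
    m=camera_model("wrist");K=np.array(m['camera_matrix']);T=np.array(m['tool_from_camera'])
    x,y=uv[0]-K[0,2],uv[1]-K[1,2];r=np.hypot(x,y);th=r/K[0,0]
    d=np.array([np.sin(th)*x/max(r,1e-9),-np.sin(th)*y/max(r,1e-9),-np.cos(th)])
    R=Ro.from_euler('xyz',s['tool_rot']).as_matrix()
    return R@T[:3,3]+s['tcp_pos'],R@T[:3,:3]@d
def wonz(uv,z,s):
    c,d=wray(uv,s);return c+d*(z-c[2])/d[2]
E
python3 - <<'E'
from h import *
s=state()
for uv,z in(((323,263),.075),((323,195),.0)): print(wonz(uv,z,s))
for uv in((278,263),(369,263),(323,233),(323,293)): print(wonz(uv,.075,s))
print("green",wonz((172,265),.075,s))
E
```

```text
[0.50711947 0.2310715  0.075     ]
[5.07242417e-01 2.30606297e-01 2.77555756e-17]
[0.47676344 0.2310147  0.075     ]
[0.53817478 0.23089989 0.075     ]
[0.50712246 0.25881184 0.075     ]
[0.50712053 0.19783153 0.075     ]
green [0.39879953 0.22777044 0.075     ]
```

Cup at about (0.5065, 0.230) from both cameras, rim diameter about 61–64 mm. I approach along the tool axis, then close.

```bash
python3 -m crank '[1,-7,-13,0,0,0, 1,-14,-25,0,0,0, 1,-21,-38,0,0,0, 1,-28,-50,0,0,0, 1,-35,-63,0,0,0, 1,-42,-74,0,0,0, 1,-48,-84,0,0,0, 1,-54,-94,0,0,0, 1,-59,-103,0,0,0, 1,-59,-103,0,0,0]' 0 20
python3 -m crank '[0,0,0,0,0,0, 0,0,0,0,0,0, 0,0,0,0,0,0, 0,0,0,0,0,0, 0,0,0,0,0,0, 0,0,0,0,0,0, 0,0,0,0,0,0, 0,0,0,0,0,0, 0,0,0,0,0,0, 0,0,0,0,0,0]' 1 20
```

```text
t: 2.75
tcp_pos: [0.5053, 0.2294, 0.0493]
tool_rot: [-3.139, 0.525, 1.571]
wrist_force: [-0.2, -1.2, 0.2]
width: 0.998
t: 3.58
tcp_pos: [0.5066, 0.2312, 0.0511]
tool_rot: [3.141, 0.523, 1.571]
wrist_force: [-0.3, 3.0, 4.4]
width: 0.711
```

```bash
python3 -m crank '[0,0,10,0,0,0, 0,0,30,0,0,0, 0,0,55,0,0,0, 0,0,80,0,0,0, 0,0,105,0,0,0, 0,0,130,0,0,0, 0,0,155,0,0,0, 0,0,180,0,0,0, 0,0,205,0,0,0, 0,0,220,0,0,0]' 1 20
python3 - <<'E'
from h import *
cv2.imwrite("pics/s2.png",camera("side")[60:340,160:520])
E
```

```text
t: 4.42
tcp_pos: [0.5065, 0.2304, 0.2732]
tool_rot: [3.141, 0.522, 1.569]
wrist_force: [0.8, 0.3, -1.3]
width: 0.713
```

View pics/s2.png

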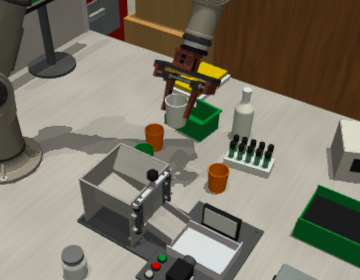

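```bash
python3 -m crank '[-3,-10,0,0,0,0, -8,-25,0,0,0,0, -14,-45,0,0,0,0, -20,-65,0,0,0,0, -25,-85,0,0,0,0, -29,-105,0,0,0,0, -32,-125,0,0,0,0, -34,-140,0,0,0,0, -36,-150,0,0,0,0, -36,-155,0,0,0,0]' 1 20
python3 -m crank '[0,0,0,0.1,0,0, 0,0,0,0.2,0,0, 0,0,0,0.3,0,0, 0,0,0,0.4,0,0, 0,0,0,0.5,0,0, 0,0,0,0.6,0,0, 0,0,0,0.7,0,0, 0,0,0,0.8,0,0, 0,0,0,0.9,0,0, 0,0,0,1.0,0,0]' 1 20
python3 - <<'E'
from h import *
s=state();print(np.round(s['qpos'],3))
cv2.imwrite("pics/s3.png",camera("side")[60:340,160:520])
E
```

```text
t: 5.3
tcp_pos: [0.4692, 0.0739, 0.27]
tool_rot: [-3.139, 0.524, 1.57]
wrist_force: [0.9, -0.5, -2.2]
width: 0.713
t: 6.13
tcp_pos: [0.471, 0.076, 0.2713]
tool_rot: [3.139, -0.481, 1.573]
wrist_force: [-0.4, 0.1, -2.3]
width: 0.712
[-0.583  0.169  0.681  2.058 -0.667  1.104  0.45 ]
```

View pics/s3.png

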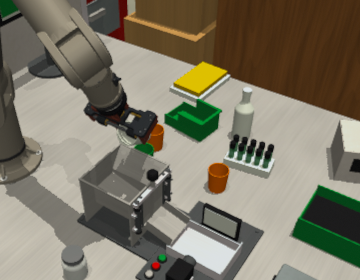

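```bash
python3 -m crank '[0,0,0,0.07,0,0, 0,0,0,0.14,0,0, 0,0,0,0.21,0,0, 0,0,0,0.28,0,0, 0,0,0,0.35,0,0, 0,0,0,0.42,0,0, 0,0,0,0.49,0,0, 0,0,0,0.56,0,0, 0,0,0,0.63,0,0, 0,0,0,0.7,0,0]' 1 20
python3 - <<'E'
from h import *
s=state();print(np.round(s['qpos'],3))
cv2.imwrite("pics/s4.png",cv2.resize(camera("side")[140:340,200:440],None,fx=3,fy=3));cv2.imwrite("pics/w4.png",camera("wrist"))
E
```

```text
t: 7.02
tcp_pos: [0.47, 0.0763, 0.2698]
tool_rot: [-3.132, -1.177, 1.565]
wrist_force: [-0.3, -0.5, -1.2]
width: 0.708
[-0.13   0.516  0.561  2.089 -1.201  1.644  1.099]
```

View pics/s4.png

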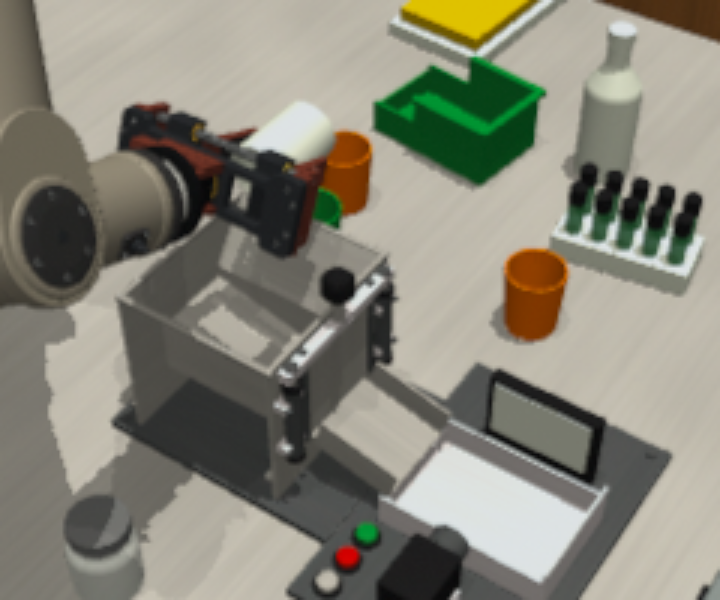

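```bash
python3 -m crank '[0,0,0,0.05,0,0, 0,0,0,0.1,0,0, 0,0,0,0.15,0,0, 0,0,0,0.2,0,0, 0,0,0,0.25,0,0, 0,0,0,0.3,0,0, 0,0,0,0.3,0,0, 0,0,0,0.3,0,0, 0,0,0,0.3,0,0, 0,0,0,0.3,0,0]' 1 20
python3 - <<'E'
from h import *
s=state();print(np.round(s['qpos'],3))
cv2.imwrite("pics/s5.png",cv2.resize(camera("side")[140:340,200:440],None,fx=3,fy=3));cv2.imwrite("pics/t5.png",cv2.resize(camera("top")[180:380,200:440],None,fx=3,fy=3))
E
```

```text
t: 7.95
tcp_pos: [0.4703, 0.0762, 0.2712]
tool_rot: [3.135, -1.474, 1.58]
wrist_force: [0.4, 0.2, -0.3]
width: 0.708
[ 0.023  0.676  0.422  2.084 -1.295  1.853  1.25 ]
```

View pics/s5.png

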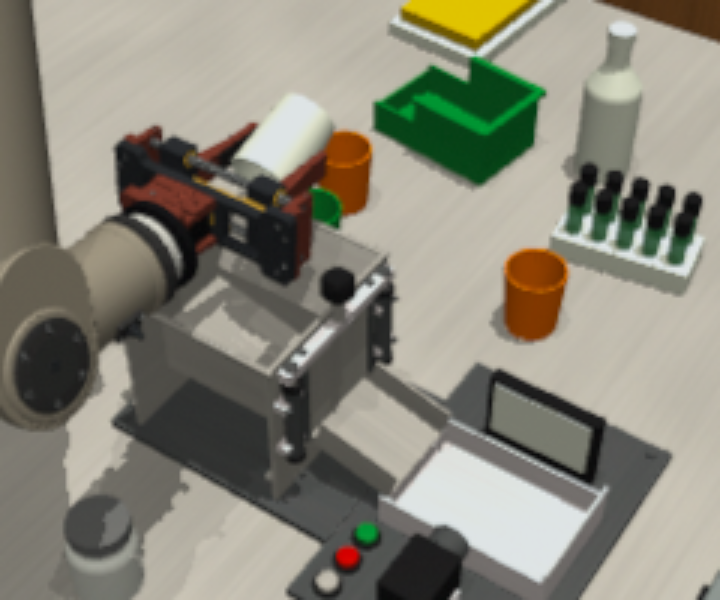

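View pics/t5.png

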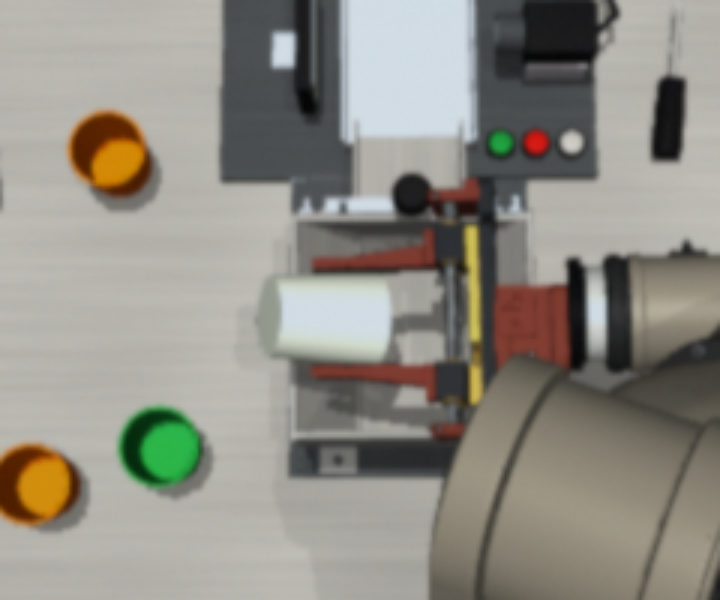

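```bash
python3 -m crank '[0,0,0,-0.1,0,0, 0,0,0,-0.2,0,0, 0,0,0,-0.3,0,0, 0,0,0,-0.4,0,0, 0,0,0,-0.5,0,0, 0,0,0,-0.6,0,0, 0,0,0,-0.7,0,0, 0,0,0,-0.8,0,0, 0,0,0,-0.9,0,0, 0,0,0,-1.0,0,0]' 1 20
python3 -m crank '[0,5,0,-0.1,0,0, 0,15,0,-0.2,0,0, 0,30,0,-0.3,0,0, 0,45,0,-0.4,0,0, 0,60,0,-0.5,0,0, 0,80,0,-0.6,0,0, 0,100,0,-0.7,0,0, 5,120,0,-0.8,0,0, 15,140,0,-0.9,0,0, 25,155,0,-1.0,0,0]' 1 20
python3 - <<'E'
from h import *
s=state();print(np.round(s['qpos'],3))
cv2.imwrite("pics/s6.png",cv2.resize(camera("side")[140:340,200:440],None,fx=3,fy=3));cv2.imwrite("pics/t6.png",cv2.resize(camera("top")[180:380,200:440],None,fx=3,fy=3));cv2.imwrite("pics/w6.png",camera("wrist"))
E
```

```text
t: 8.88
tcp_pos: [0.4706, 0.0753, 0.2718]
tool_rot: [3.139, -0.473, 1.571]
wrist_force: [-0.0, -0.0, -0.6]
width: 0.709
t: 9.72
tcp_pos: [0.495, 0.2337, 0.2715]
tool_rot: [3.14, 0.526, 1.572]
wrist_force: [0.8, 0.3, -0.6]
width: 0.709
[-1.176  0.46   0.558  1.709  0.187  1.357 -0.695]
```

View pics/s6.png

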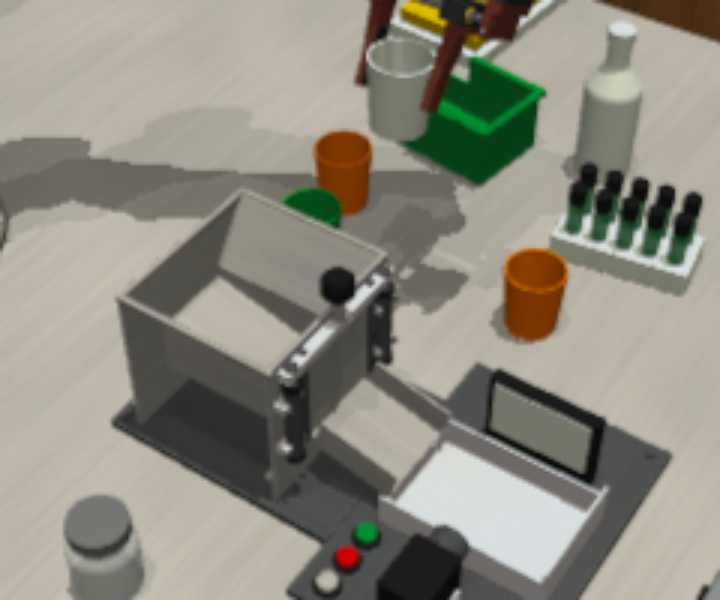

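View pics/t6.png

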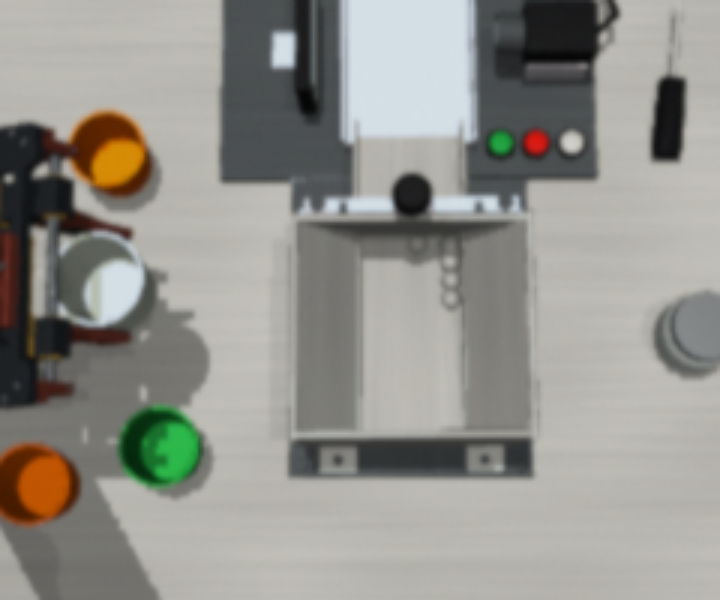

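View pics/w6.png

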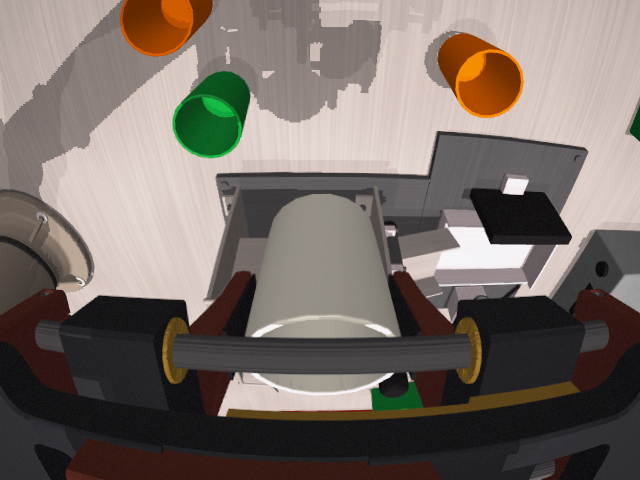

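The cup is empty and upright in the gripper. In the top crop, balls are visible in the hopper near the gate at about (418,243) and in a column at x≈450. I'll count them in an enlargement.

Run:
```python
from h import *
im=camera("top")
c=cv2.resize(im[235:335,295:380],None,fx=6,fy=6,interpolation=cv2.INTER_CUBIC)
g=cv2.createCLAHE(4,(4,4)).apply(cv2.cvtColor(c,6))
cv2.imwrite("pics/t7.png",g)
```

```text
(no output)
```

View pics/t7.png

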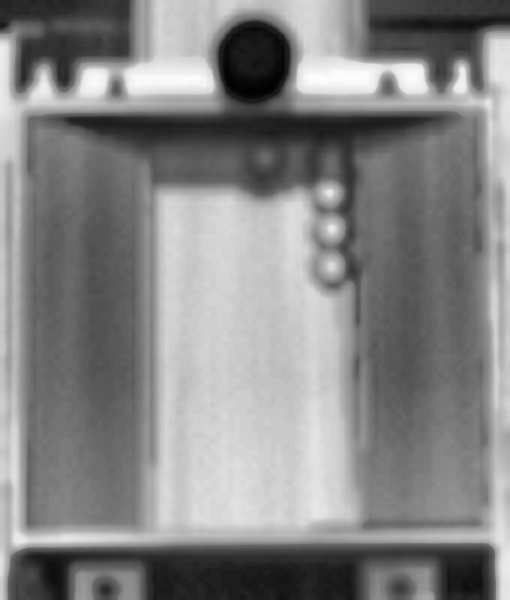

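Run:
```python
from h import *
for x in(.552,.544,.536,.52,.504,.488):
  z=.060+.008+(0.56-x)*np.tan(np.radians(15)); 
  for y in(.0275,.0,-.01): print(x,y,(proj("top",(x,y,z))-[295,235])*6)
print((proj("top",(.558,.0275,.175))-[295,235])*6)
```

```text
0.552 0.0275 [249.61524402 159.59806355]
0.552 0.0 [318.22290369 159.18676187]
0.552 -0.01 [343.17938082 159.03714824]
0.544 0.0275 [249.83189508 178.4926925 ]
0.544 0.0 [318.63020305 178.08483541]
0.544 -0.01 [343.65605267 177.93647463]
0.536 0.0275 [250.04975294 197.49256883]
0.536 0.0 [319.03977171 197.08820114]
0.536 -0.01 [344.13538057 196.94110952]
0.52 0.0275 [250.4891296  235.81160086]
0.52 0.0 [319.86579323 235.41434879]
0.52 -0.01 [345.10209383 235.26984526]
0.504 0.0275 [250.93345626 274.56233369]
0.504 0.0 [320.70112297 274.17238371]
0.504 -0.01 [346.0797017  274.03053611]
0.488 0.0275 [251.38281704 313.75210394]
0.488 0.0 [321.54591915 313.3696475 ]
0.488 -0.01 [347.0683894  313.23052547]
[252.10496211  98.02796226]
```

Run:
```python
from h import *
im=camera("top")
c=cv2.resize(im[250:270,310:375],None,fx=12,fy=12,interpolation=cv2.INTER_CUBIC)
c=np.clip((c.astype(float)-40)*2.2,0,255).astype(np.uint8)
d=cv2.resize(im[170:370,200:405],None,fx=1,fy=1)
s=camera("side"); e=cv2.resize(s[200:270,270:340],None,fx=5,fy=5,interpolation=cv2.INTER_CUBIC)
o=np.zeros((600,800,3),np.uint8);o[:240,:780]=c;o[245:595,:350]=e;o[245:545,360:667]=cv2.resize(d,(307,300))
cv2.imwrite("pics/t8.png",o)
```

```text
(no output)
```

View pics/t8.png

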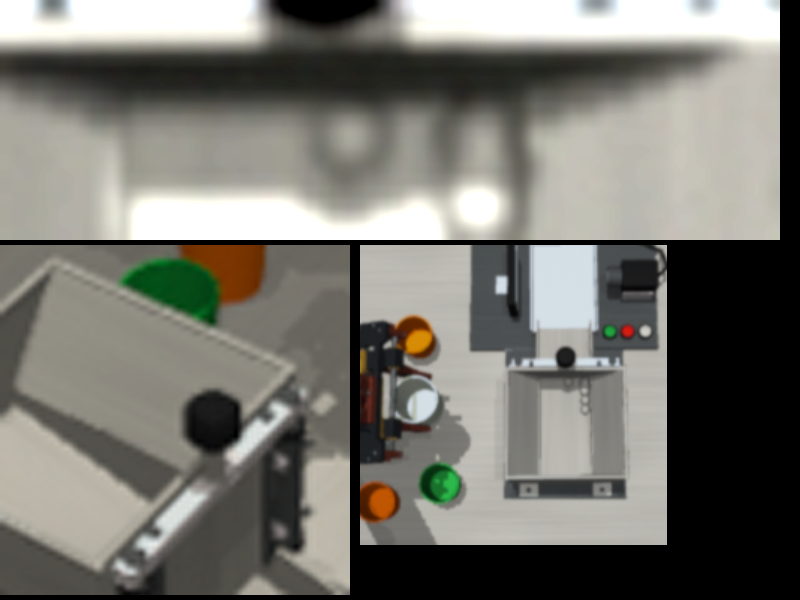

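Run:
```python
from h import *
im=camera("top")
o=np.zeros((600,800,3),np.uint8)
o[:400,:400]=cv2.resize(im[250:300,210:260],(400,400),interpolation=cv2.INTER_CUBIC)
o[:400,400:]=cv2.resize(im[305:355,230:280],(400,400),interpolation=cv2.INTER_CUBIC)
s=camera("side");o[400:,:400]=cv2.resize(s[135:195,310:430],(400,200))
cv2.imwrite("pics/t9.png",o)
cv2.imwrite("pics/s9.png",s)
```

```text
(no output)
```

View pics/t9.png

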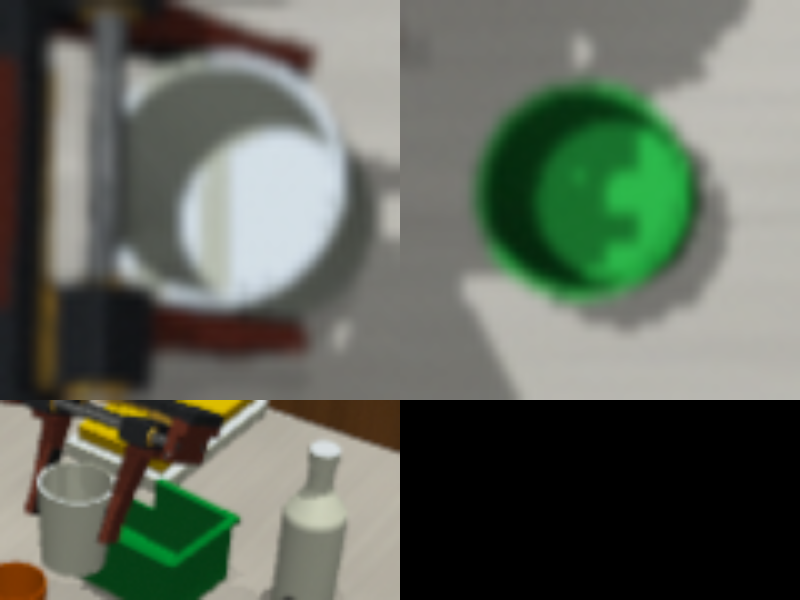

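View pics/s9.png

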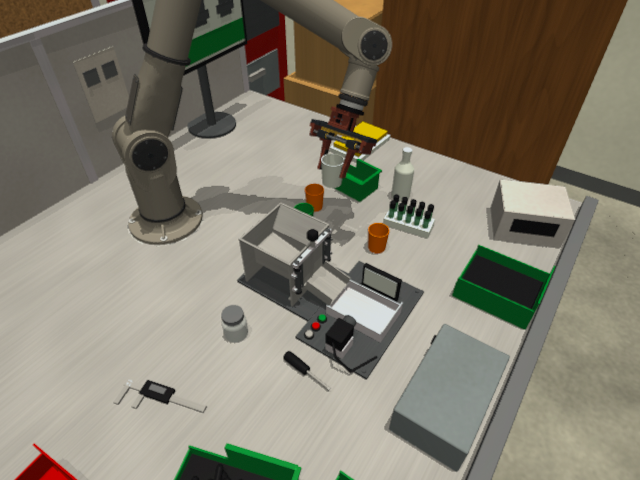

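The white cup is empty, and the marks in the green cup are only the gripper's shadow. I count five balls for certain in the hopper; a sixth may be in the shadow at the gate. I'll put the cup back on its spot, then look in with the wrist camera.

```bash
python3 -m crank '[2,0,-25,0,0,0, 4,0,-55,0,0,0, 7,0,-85,0,0,0, 9,0,-115,0,0,0, 11,0,-145,0,0,0, 11,0,-170,0,0,0, 11,0,-190,0,0,0, 11,0,-205,0,0,0, 11,0,-213,0,0,0, 11,0,-216,0,0,0]' 1 20
python3 -m crank '[0,0,-1,0,0,0, 0,0,-2,0,0,0, 0,0,-3,0,0,0, 0,0,-3,0,0,0, 0,0,-3,0,0,0, 0,0,-3,0,0,0, 0,0,-3,0,0,0, 0,0,-3,0,0,0, 0,0,-3,0,0,0, 0,0,-3,0,0,0]' 1 20
python3 - <<'E'
from h import *
cv2.imwrite("pics/s10.png",cv2.resize(camera("side")[170:290,270:430],None,fx=5,fy=5))
E
```

```text
t: 10.95
tcp_pos: [0.5062, 0.2302, 0.0544]
tool_rot: [-3.141, 0.523, 1.57]
wrist_force: [-0.7, 0.4, 0.2]
width: 0.708
t: 11.78
tcp_pos: [0.5063, 0.2307, 0.0518]
tool_rot: [-3.141, 0.523, 1.571]
wrist_force: [0.4, 0.1, 0.2]
width: 0.707
```

View pics/s10.png

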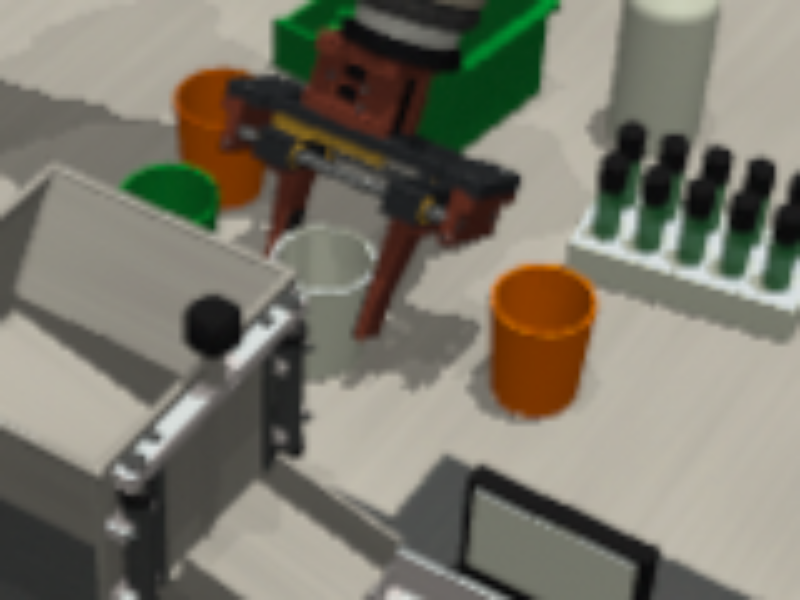

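No contact force yet, so I ease down further.

```bash
python3 -m crank '[0,0,0,0,0,0, 0,0,-1,0,0,0, 0,0,-1,0,0,0, 0,0,-1,0,0,0, 0,0,-2,0,0,0, 0,0,-2,0,0,0, 0,0,-2,0,0,0, 0,0,-2,0,0,0, 0,0,-2,0,0,0, 0,0,-2,0,0,0]' 1 20
python3 -c "
from bench import *
s=state();print(s['wrist_force'])"
```

```text
t: 12.67
tcp_pos: [0.5061, 0.2293, 0.0508]
tool_rot: [-3.14, 0.526, 1.569]
wrist_force: [-3.5, -2.3, 10.4]
width: 0.705
[-3.49975783 -2.27706577 10.42504957]
```

Contact shows as 10 N up. I open, and then back out along the tool axis.

```bash
python3 -m crank '[0,0,0.5,0,0,0, 0,0,0.5,0,0,0, 0,0,0.5,0,0,0, 0,0,0.5,0,0,0, 0,0,0.5,0,0,0, 0,0,0.5,0,0,0, 0,0,0.5,0,0,0, 0,0,0.5,0,0,0, 0,0,0.5,0,0,0, 0,0,0.5,0,0,0]' 0 20
python3 -m crank '[0,4,7,0,0,0, 0,10,17,0,0,0, 0,18,31,0,0,0, 0,26,45,0,0,0, 0,34,59,0,0,0, 0,42,73,0,0,0, 0,50,87,0,0,0, 0,58,100,0,0,0, 0,60,125,0,0,0, 0,60,150,0,0,0]' 0 20
python3 - <<'E'
from h import *
cv2.imwrite("pics/s11.png",cv2.resize(camera("side")[170:290,270:430],None,fx=5,fy=5))
im=camera("top");cv2.imwrite("pics/t11.png",cv2.resize(im[200:360,190:400],None,fx=3.7,fy=3.7,interpolation=2))
E
```

```text
t: 13.5
tcp_pos: [0.5063, 0.2308, 0.0502]
tool_rot: [-3.141, 0.523, 1.571]
wrist_force: [-0.1, 0.1, -0.3]
width: 1.001
t: 14.33
tcp_pos: [0.5057, 0.2923, 0.2016]
tool_rot: [-3.14, 0.523, 1.573]
wrist_force: [0.0, 0.5, -0.3]
width: 1.002
```

View pics/s11.png

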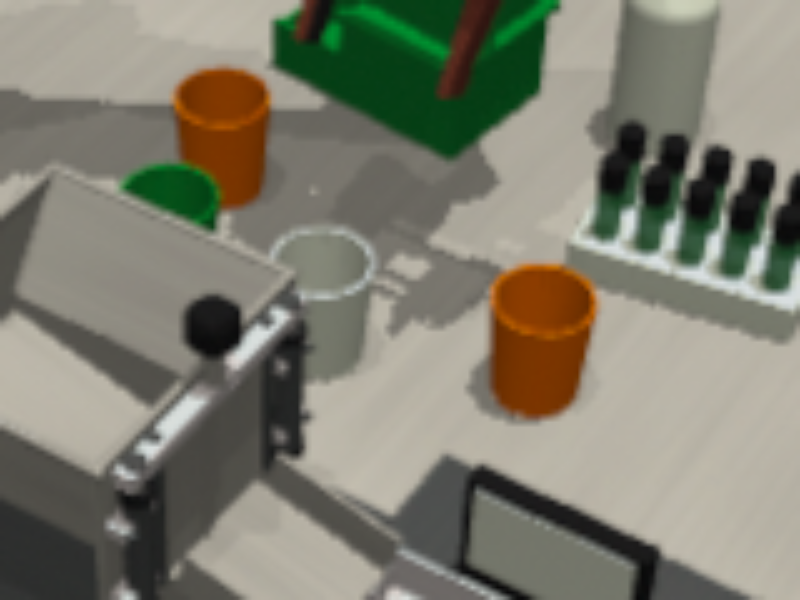

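View pics/t11.png

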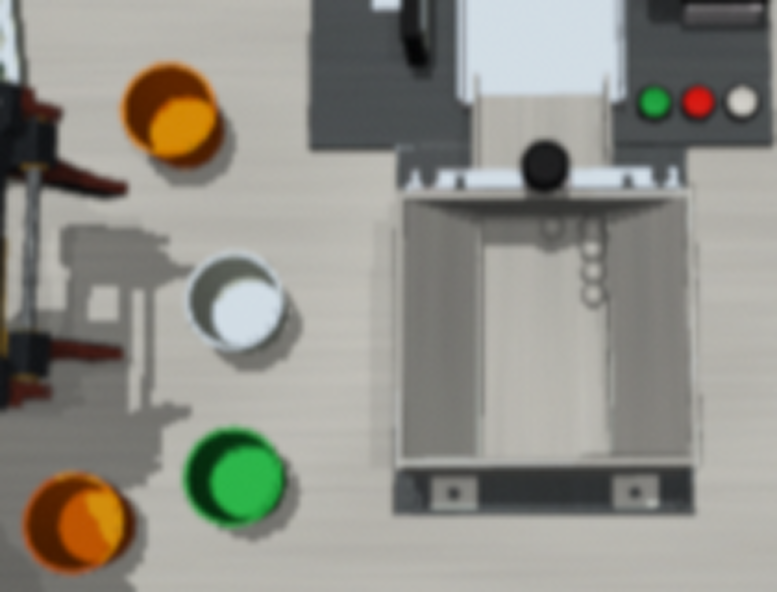

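The cup stands upright and empty. I move over the hopper, tool vertical, to look in with the wrist camera.

```bash
python3 -m crank '[1,-5,25,0.03,0,0, 3,-20,50,0.08,0,0, 5,-45,75,0.14,0,0, 7,-75,95,0.2,0,0, 9,-105,100,0.26,0,0, 11,-135,100,0.32,0,0, 13,-165,100,0.38,0,0, 14,-195,100,0.44,0,0, 14,-220,100,0.49,0,0, 14,-240,100,0.524,0,0]' 0 20
python3 - <<'E'
from h import *
s=state();print(s['tcp_pos'],s['tool_rot'],np.round(s['qpos'],3)); cv2.imwrite("pics/w12.png",camera("wrist"))
E
```

```text
t: 15.27
tcp_pos: [0.5199, 0.0475, 0.3011]
tool_rot: [3.141, -0.004, 1.567]
wrist_force: [0.1, 0.1, 0.2]
width: 0.999
[0.51991097 0.04752714 0.3010983 ] [ 3.14083133 -0.00388946  1.56711829] [-0.736  0.178  0.61   1.877 -0.117  1.119 -0.086]
```

View pics/w12.png

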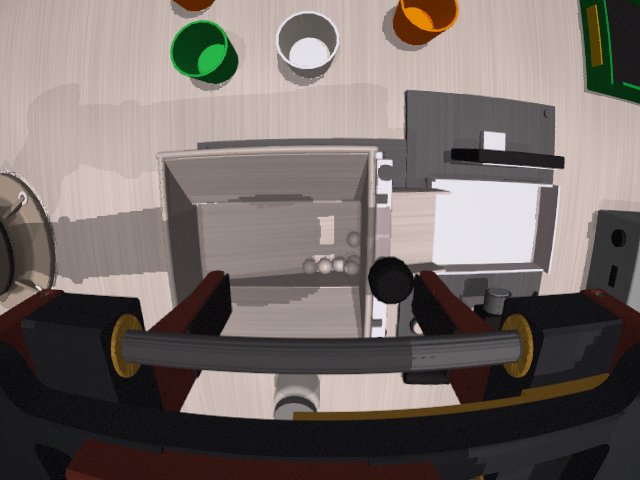

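Six balls are now visible: (353,239), (355,261) and a row at (309,267), (324,266), (338,265), (350,268). The knob is at (390,280); I'll check its position.

Run:
```python
from h import *
s=state()
im=cv2.imread("pics/w12.png")
cv2.imwrite("pics/w12c.png",cv2.resize(im[220:300,290:410],None,fx=6,fy=6,interpolation=2))
m=(im.max(2)<45).astype(np.uint8);m[:250]=0;m[310:]=0;m[:,:360]=0;m[:,420:]=0
n,l,st,c=cv2.connectedComponentsWithStats(m)
for i in range(1,n):
  if st[i,4]>300: print(st[i],c[i],wonz(c[i],.216,s))
```

```text
[ 368  258   52   52 1859] [393.5147929  281.77891339] [0.56842808 0.02270021 0.216     ]
```

View pics/w12c.png

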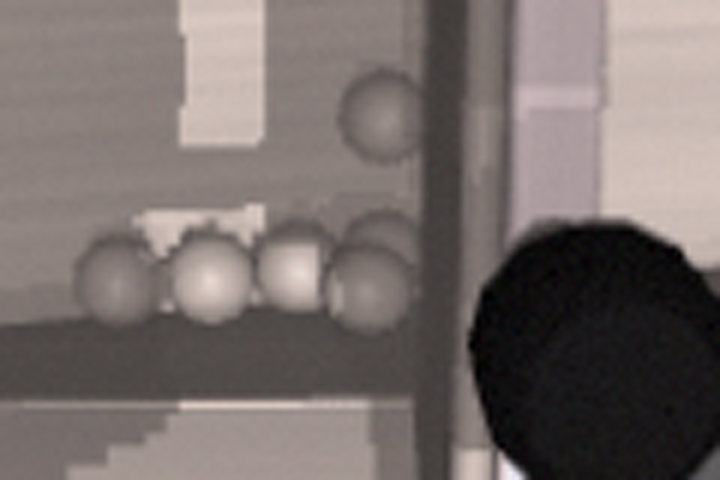

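All six are in the hopper. I take the knob at about (0.566, 0.026) and straddle it from above.

```bash
python3 -m crank '[12,-6,0,0,0,0, 26,-14,-5,0,0,0, 38,-20,-12,0,0,0, 46,-24,-22,0,0,0, 46,-24,-36,0,0,0, 46,-24,-52,0,0,0, 46,-24,-66,0,0,0, 46,-24,-78,0,0,0, 46,-24,-86,0,0,0, 46,-24,-90,0,0,0]' 0 20
python3 - <<'E'
from h import *
s=state();print(s['tcp_pos'],s['wrist_force'])
im=camera("side");cv2.imwrite("pics/s13.png",cv2.resize(im[150:310,230:390],(600,600),interpolation=2)); cv2.imwrite("pics/w13.png",camera("wrist"))
E
```

```text
t: 16.15
tcp_pos: [0.5658, 0.0271, 0.2092]
tool_rot: [-3.139, -0.0, 1.571]
wrist_force: [-0.1, 0.5, 0.2]
width: 1.003
[0.56575339 0.0271322  0.20916409] [-0.13811723  0.49622965  0.15448296]
```

View pics/s13.png

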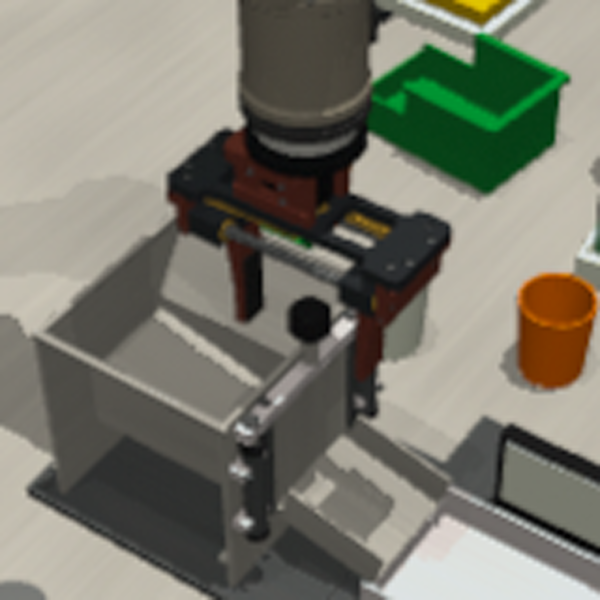

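View pics/w13.png

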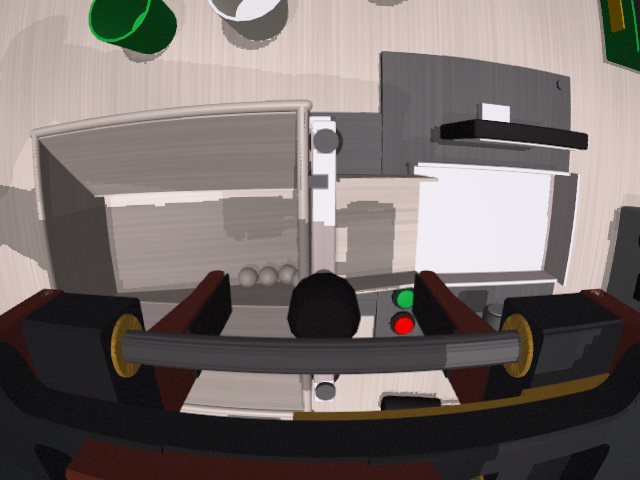

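The knob is centred between the fingers (wrist view x≈323), so I close.

```bash
python3 -m crank '[0,0,0,0,0,0, 0,0,0,0,0,0, 0,0,0,0,0,0, 0,0,0,0,0,0, 0,0,0,0,0,0, 0,0,0,0,0,0, 0,0,0,0,0,0, 0,0,0,0,0,0, 0,0,0,0,0,0, 0,0,0,0,0,0]' 1 50
python3 -c "
from bench import *
s=state();print(s['tcp_pos'],s['wrist_force'],s['width']*88)"
```

```text
t: 17.08
tcp_pos: [0.5666, 0.0268, 0.2102]
tool_rot: [3.141, -0.001, 1.571]
wrist_force: [2.4, -0.1, -1.3]
width: 0.328
[0.56661692 0.02679387 0.21020997] [ 2.44102532 -0.07236909 -1.26536086] 28.828766624239492
```

```bash
python3 -m crank '[0,0,2,0,0,0, 0,0,5,0,0,0, 0,0,9,0,0,0, 0,0,13,0,0,0, 0,0,17,0,0,0, 0,0,21,0,0,0, 0,0,25,0,0,0, 0,0,28,0,0,0, 0,0,30,0,0,0, 0,0,30,0,0,0]' 1 50
python3 - <<'E'
from h import *
s=state();print(s['tcp_pos'],s['wrist_force'])
im=camera("side");cv2.imwrite("pics/s14.png",cv2.resize(im[200:320,270:410],(700,600),interpolation=2)); cv2.imwrite("pics/t14.png",cv2.resize(camera("top")[150:350,260:410],(600,800))[:600])
E
```

```text
t: 17.92
tcp_pos: [0.5665, 0.0268, 0.2397]
tool_rot: [-3.142, 0.0, 1.571]
wrist_force: [6.1, -0.2, -10.2]
width: 0.331
[0.56654799 0.02676136 0.23971669] [  6.13936129  -0.19617545 -10.23797089]
```

View pics/s14.png

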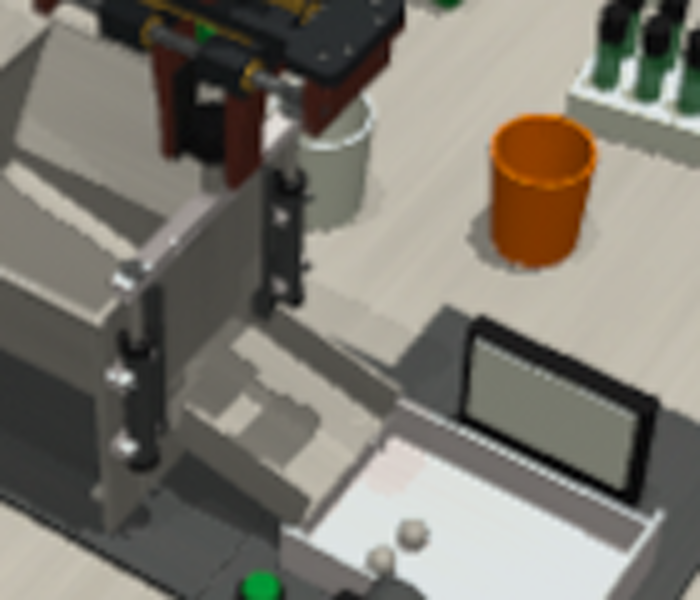

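View pics/t14.png

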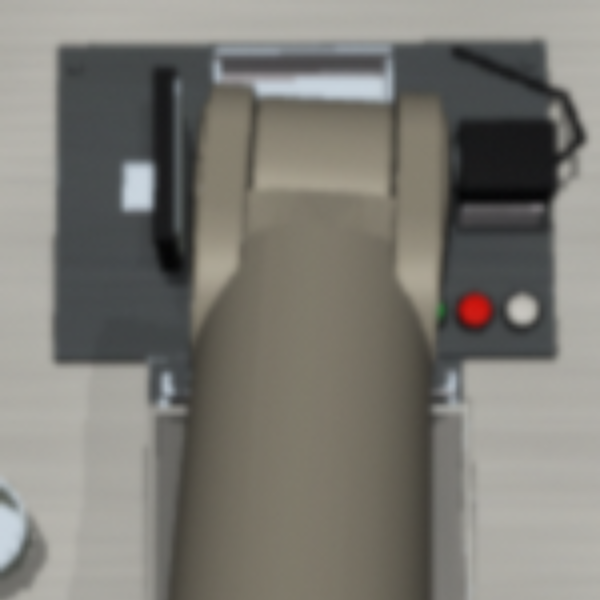

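The gate is up about 29.5 mm by TCP and the downward force has gone from −1.3 to −10.2 N, which fits the 11 N expected at half travel. Balls are running into the tray. I hold and look.

```bash
for i in 1 2; do python3 -m crank '[0,0,0,0,0,0, 0,0,0,0,0,0, 0,0,0,0,0,0, 0,0,0,0,0,0, 0,0,0,0,0,0, 0,0,0,0,0,0, 0,0,0,0,0,0, 0,0,0,0,0,0, 0,0,0,0,0,0, 0,0,0,0,0,0]' 1 50; done
python3 - <<'E'
from h import *
s=state();print(s['tcp_pos'],s['wrist_force'])
im=camera("side");cv2.imwrite("pics/s15.png",cv2.resize(im[230:350,280:420],(700,600),interpolation=2)); cv2.imwrite("pics/w15.png",camera("wrist"));cv2.imwrite("pics/s15b.png",cv2.resize(im[215:300,280:350],(490,595),interpolation=2))
E
```

```text
t: 18.85
tcp_pos: [0.5666, 0.0268, 0.2395]
tool_rot: [-3.141, 0.0, 1.571]
wrist_force: [5.3, -0.6, -9.7]
width: 0.329
t: 19.68
tcp_pos: [0.5665, 0.0268, 0.2395]
tool_rot: [-3.141, 0.0, 1.571]
wrist_force: [6.2, -0.8, -10.5]
width: 0.328
[0.56654154 0.02681408 0.23947427] [  6.24230914  -0.77188689 -10.46541872]
```

View pics/s15.png

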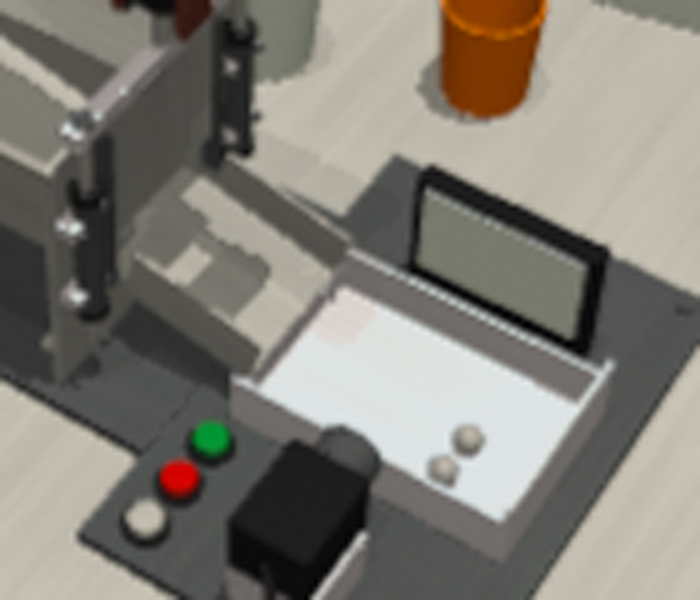

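View pics/w15.png

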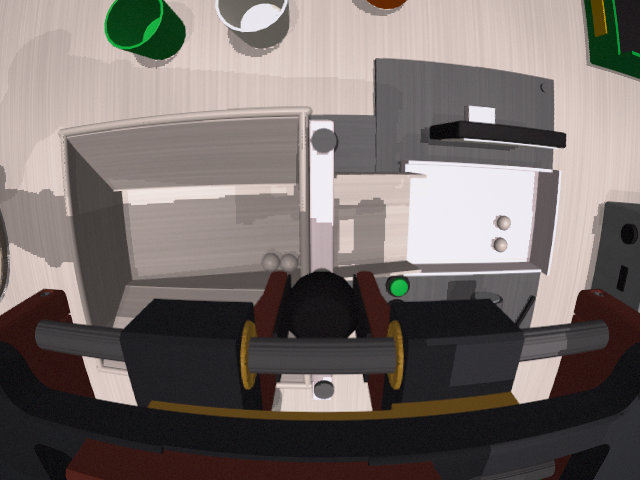

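View pics/s15b.png

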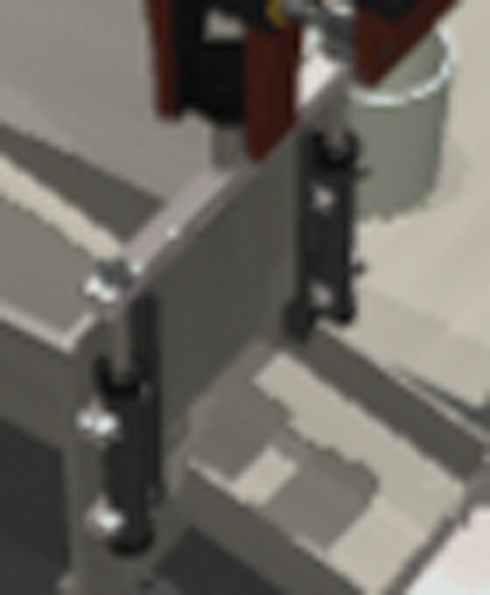

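Two balls are in the tray at (503,222) and (500,245). Others still sit at the gate in the hopper at (271,262) and (289,262), so I look closer.

Run:
```python
from h import *
im=camera("wrist")
a=cv2.resize(im[170:300,220:440],(800,473),interpolation=2);a=np.clip(a.astype(float)*1.5,0,255).astype(np.uint8);cv2.imwrite("pics/w16.png",a)
```

```text
(no output)
```

View pics/w16.png

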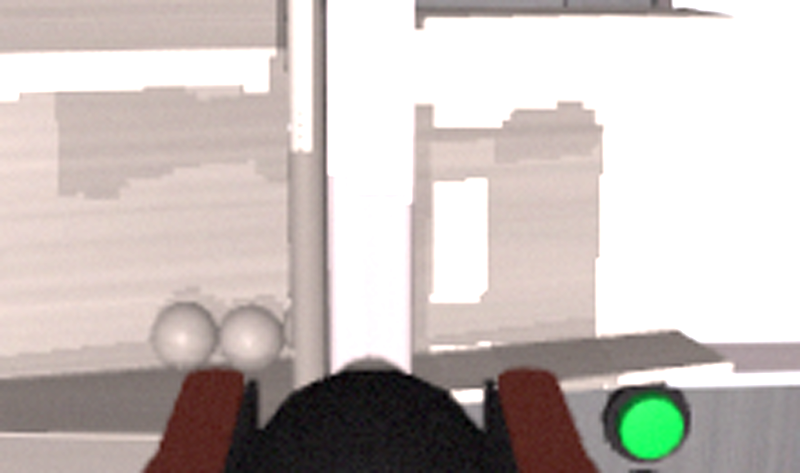

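The remaining balls stand still in a queue along the low side of the floor. I'll shake the gate gently within 25–35 mm.

```bash
python3 -m crank '[0,0,4,0,0,0, 0,0,-4,0,0,0, 0,0,4,0,0,0, 0,0,-4,0,0,0, 0,0,4,0,0,0, 0,0,-4,0,0,0, 0,0,4,0,0,0, 0,0,-4,0,0,0, 0,0,4,0,0,0, 0,0,0,0,0,0]' 1 50
python3 - <<'E'
from h import *
s=state();print(s['tcp_pos'],s['wrist_force'])
im=camera("wrist")
a=cv2.resize(im[150:300,220:580],(800,333),interpolation=2);a=np.clip(a.astype(float)*1.2,0,255).astype(np.uint8);cv2.imwrite("pics/w17.png",a)
E
```

```text
t: 20.67
tcp_pos: [0.5666, 0.0268, 0.2393]
tool_rot: [3.142, -0.0, 1.571]
wrist_force: [6.7, 0.1, -10.7]
width: 0.329
[0.5665725  0.02676733 0.23933687] [  6.70806223   0.08656174 -10.6884889 ]
```

View pics/w17.png

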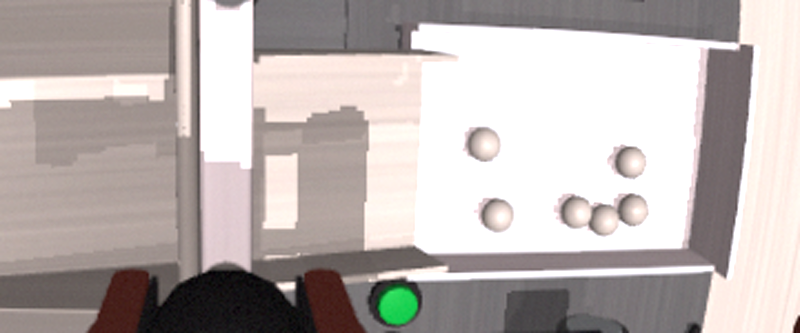

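The jam came loose and all six balls are in the tray. I let things settle and do a final check.

```bash
for i in 1 2; do python3 -m crank '[0,0,0,0,0,0, 0,0,0,0,0,0, 0,0,0,0,0,0, 0,0,0,0,0,0, 0,0,0,0,0,0, 0,0,0,0,0,0, 0,0,0,0,0,0, 0,0,0,0,0,0, 0,0,0,0,0,0, 0,0,0,0,0,0]' 1 50; done
python3 - <<'E'
from h import *
s=state();print(s['tcp_pos'],s['wrist_force'],s['width']*88)
im=camera("side");cv2.imwrite("pics/s18.png",im); w=camera("wrist"); cv2.imwrite("pics/w18.png",cv2.resize(w[0:300,200:600],(800,600)))
cv2.imwrite("pics/s18b.png",cv2.resize(im[215:300,280:350],(490,595),interpolation=cv2.INTER_CUBIC))
s0=cv2.imread("pics/side0.png")
cv2.imwrite("pics/s18d.png",cv2.absdiff(im,s0)*2)
E
```

```text
t: 21.55
tcp_pos: [0.5665, 0.0268, 0.2383]
tool_rot: [-3.142, 0.0, 1.571]
wrist_force: [7.8, -0.2, -11.1]
width: 0.33
t: 22.38
tcp_pos: [0.5665, 0.0268, 0.2384]
tool_rot: [-3.142, 0.0, 1.571]
wrist_force: [8.0, -0.6, -11.0]
width: 0.33
[0.56651506 0.02676208 0.23835107] [  7.98909236  -0.56468119 -11.01316113] 29.013555081756977
```

View pics/s18.png

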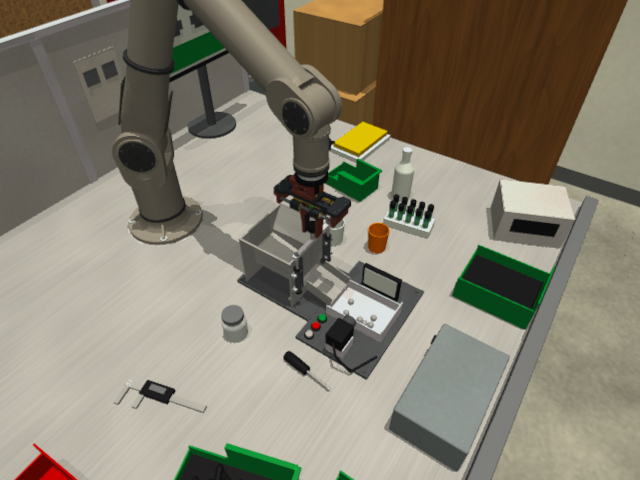

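View pics/w18.png

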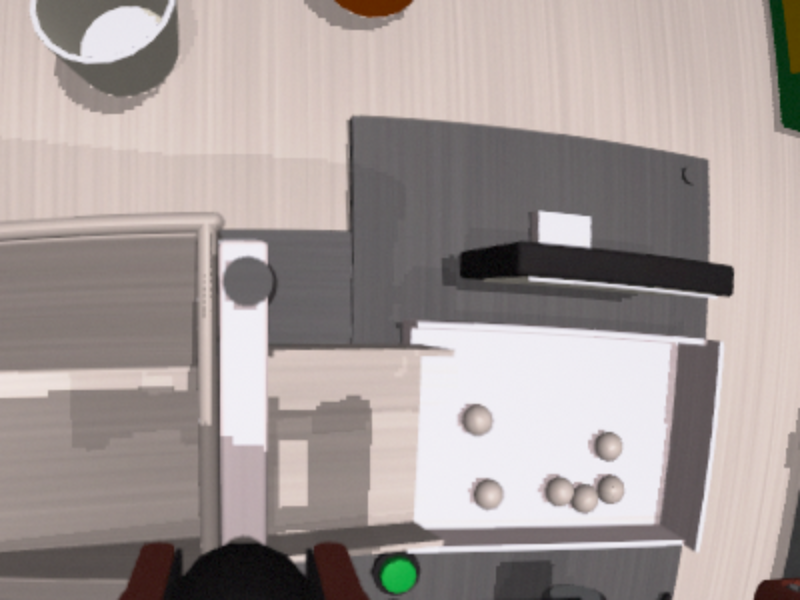

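View pics/s18b.png

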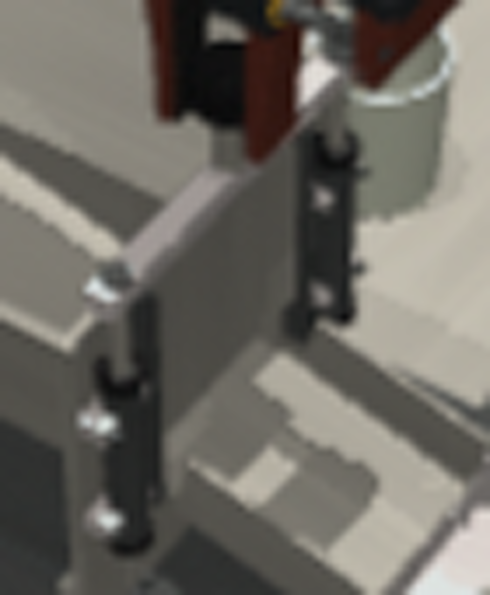

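```bash
python3 -m crank '[0,0,0.5,0,0,0, 0,0,1,0,0,0, 0,0,1.5,0,0,0, 0,0,1.5,0,0,0, 0,0,1.5,0,0,0, 0,0,1.5,0,0,0, 0,0,1.5,0,0,0, 0,0,1.5,0,0,0, 0,0,1.5,0,0,0, 0,0,1.5,0,0,0]' 1 50
python3 - <<'E'
from h import *
s=state();print(s['tcp_pos'],s['wrist_force'])
a=cv2.imread("pics/side0.png");b=camera("side")
# patch on the yoke's -y end, tracked upward
x0,y0,w,h=288,258,14,12
r=cv2.matchTemplate(b[230:275,283:308],a[y0:y0+h,x0:x0+w],cv2.TM_CCOEFF_NORMED);_,v,_,l=cv2.minMaxLoc(r)
print("shift",l[0]+283-x0,l[1]+230-y0,v, proj("side",(.566,-.045,.203))-proj("side",(.566,-.045,.173)))
cv2.imwrite("pics/yk.png",np.hstack([cv2.resize(i[235:285,280:320],(400,500),interpolation=2) for i in(a,b)]))
E
```

```text
t: 23.32
tcp_pos: [0.5665, 0.0268, 0.2399]
tool_rot: [3.142, -0.0, 1.571]
wrist_force: [7.3, -0.4, -10.4]
width: 0.327
[0.56653403 0.02679325 0.23991835] [  7.33192988  -0.40289988 -10.44466269]
shift 0 -8 0.6860611438751221 [-0.45868569 -8.47657824]
```

View pics/yk.png

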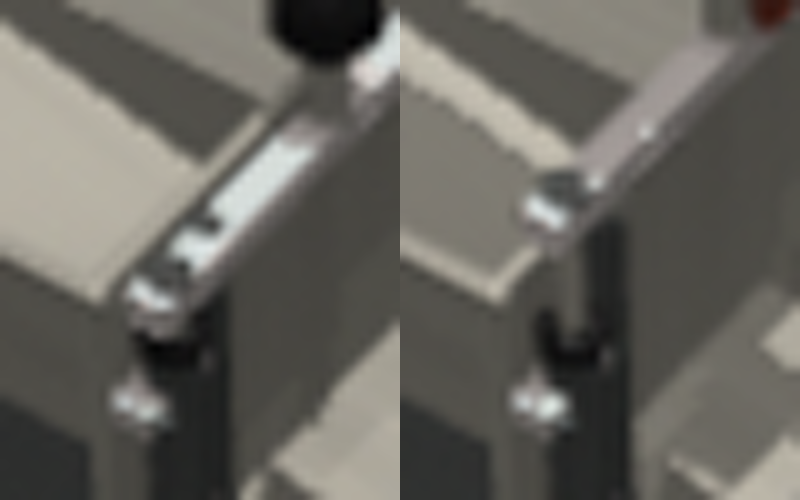

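The yoke end rose 8.3 px in the side view (8.5 px would be 30 mm), so the gate is at about 29 mm. That agrees with the TCP rise of 29.7 mm and the force of about 10.5 N. I hand in.

```bash
python3 -c "
from bench import *
print(hand_in())"
```

```text
the job is handed in; nothing more can be done
None
```

I tipped all six balls into the hopper with the gate shut and stood the empty white cup back upright on its spot. I then raised the gate by its knob to half travel and handed in at about 23 s, still holding it.

**Last checks:**
- **Gate height:** the TCP rose 29.7 mm, and the yoke moved 8.3 px in the side view, which is about 29 mm. The wrist force was about 10.5 N down, as expected near half travel. I could not make out the groove on the rods clearly enough to use it as a check.
- **Balls:** all six were in the inspection tray in the last wrist picture, taken about a second before I handed in.
- **Cup:** it stood upright, empty and clear of the gate.
- **Bystanders:** they looked unmoved in the side view; I did not measure them.

**What went wrong on the way:**
- **Jam at the gate:** after the first lift only two balls came through and the rest stuck. A short shake of the gate, commanded ±4 mm around half travel, freed them.
- **Ball count:** the top view had shown only five balls in the hopper, but the wrist camera confirmed all six before I opened the gate.

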